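# Clamp the comb blank in the sawing jig

## Robot

A 6-joint arm with a two-finger parallel gripper is mounted at the origin on the work surface. World frame = base frame: x ahead of the robot, y to its left, z up, the work surface at z = 0. Lengths are in mm, angles in degrees, forces in N, time in s.
With the tool pointing down it reaches from about 300 to 850 mm from the base axis. Payload 4.2 kg.
Tool frame: the origin (TCP) lies on the centre line of the jaws, within the pads' length; the fingertips stand 14 mm ahead of it and the grasp point (between the pads) lies 5 mm behind it (env.finger_overhang is the z of the fingertips in the tool frame, in mm); z points along the fingers, y is the line along which they close (so a half turn about z gives the same grasp; the last joint's range is limited). The gripper opens to 91 mm and grips with 3 to 60 N. Pads are 32 mm wide; open, the fingers measure 118 mm over their backs; the gripper's body (76 mm by 178 mm) begins 60 mm behind the grasp point.
Start: joints at [68.583, 18.312, 89.639, -0, 72.044, -1.146], TCP at [199.221, 539.404, 194.376] pointing down, gripper open.
Joint ranges: [-177.97, 177.97], [-48.28, 115.42], [12.27, 149.76], [-77.06, 257.06], [2.81, 150.46], [-146.56, 146.56]. Speed limits (degrees/s): [147.25, 147.25, 180, 180, 180, 180].

## Interface

Orientations are given as [roll, pitch, yaw] about the fixed x, y, z axes, in that order (R = Rz(yaw) Ry(pitch) Rx(roll)).
In Python, from workcell import sensors, viewer, env gives the robot as it stands. The module is installed in compiled form; this text tells all that it offers.
- The arm moves only by the tool step_arm, never from a script. Its argument "plan" is one flat list of numbers, 6 for each row, row after row: the shift along the tool's x, y, z in cm, then the turn, a rotation vector about the tool's x, y, z in rad. In form: [x, y, z, wx, wy, wz, x, y, z, wx, wy, wz, ...]. A call has 1 to 5 rows; each row shifts and turns the commanded pose from where the row before left it, along the tool's axes as they then stand; what a row does not reach is not made up. A row lasts 1/12 s, in which the tool goes at most 41.7 mm and 7.16 degrees, less where a joint would pass 70% of its speed; a pose out of reach is approached as far as the arm can. A call is refused whole if a number of a shift passes 4.17 or a number of a turn 0.125, either way. A call with a gripper value outside its range is refused whole. "hand" is the finger opening in cm, from 0 to 9.12, set as the call begins (left out, the last holds). The fingers move at their own pace and stop on an object; "newtons" is the grip in N (left out, the last holds). Time passes only in rows, so rows that do not move let the fingers close. It gives the time, the measured TCP pose, the force, the opening and the grip force at its end, in the units of the state.
- sensors.state(): the state, without advancing time (a new reading comes with each control period).
- viewer.grab_frame(name): name is "scene" or "top" or "wrist"; returns a dict with "img" (400x640x3 uint8, red, green, blue), "fx", "fy", "cx", "cy" (pixels), "k1" (the pictures are not rectified: a ray, as slopes to the right and down, at radius r is drawn at 1 + k1 r^2 times it, then the intrinsics apply), "position" and "attitude" of the camera in the world. Camera axes: x right, y down, z forward; pixel columns grow to the right and rows downward; lengths in mm; the calibration is good to about 2 mm. A picture is of the moment at which its call begins. There is no depth.
- env.job_done(): hands the job in; it is judged then, once.
Trained networks look in a picture, given as the dict that the camera call returned (one of the last four; its "shot" number tells which), for a name from the list of things; names that differ only in an ending like _2 or _b are one class to them, and where a whole thing is asked for, a point or a joint stands for the part that bears it (a point fixed in the world has none). Each returns a list of dicts, best first, with "score" (0 to 1); they miss things now and then, are a little off and sometimes report something else, mostly with a low value. They report only what shows in the picture. A call takes as long as a camera call. They do not tell look-alikes from the thing itself.
- viewer.boxes_of(name, picture): "location" ([column, row] in pixels, amid what is visible of it).
- viewer.pinpoint(name, picture): "location" ([column, row] in pixels: a listed point, or the origin of a listed thing).
The state is a dict: "time_s": time; "qpos": joint angles; "qvel": joint speeds; "effort": joint torques, N m; "ee_pos": TCP position; "ee_rot": TCP orientation; "force": force on the tool from outside, world axes, zero at the start; "torque": the same for the moment, N m; "gripper_width": finger opening in mm; "gripper_force": force on a finger pad.
Only numpy, scipy, OpenCV 4.12 (cv2) and the standard library are available. Lean on these libraries where they do the work, as an engineer would, in place of code of your own. Each camera call takes 0.05 s, during which the arm holds its last target. There are 200 camera calls.

## Task

With the fingertips, push the half-sawn comb blank along its channel in the sawing jig until it sits fully home against the end stop, then push the clamp's handle over past its centre so that it snaps shut and its rubber foot holds the blank down. Never lift the blank out of the channel, do not close the clamp before the blank is home, and leave the other things on the bench where they are.

Things in the scene. Friction and masses are not known exactly. Their poses are not given: they have to be found in the camera images.
- jig: fixed wooden sawing jig: board 270 mm (its x) by 300 mm (its y, -105 to +195), 14 mm thick, flat on the bench; z up. Origin on its underside, mid-channel. A channel 60 mm wide runs along its x between two dark rails (9 mm high above the board, 12 mm wide, x -110 to +80 mm). The near end (-x) is open; the far end has the stop. The toggle clamp stands beside it at +y.
- stop (a point): middle of the end stop's face, where the blank's far end must touch: x = +80, y = 0 in the jig's frame, 22 mm above the bench. The stop block is 84 mm wide, 18 mm thick and rises 24 mm above the board.
- blank_center (a point): centre of the loose wooden comb blank: a slab 120 mm long (along the channel), 56 wide, 16 high, 60 to 120 g, saw slots along one side (a plain slab to the touch). It lies in the channel, centre 22 mm above the bench, 25 to 55 mm short of the stop; home, its centre is at x = +20 mm in the jig's frame. Its flat near end is free to push; it slides with about 1 N.
- clamp (a joint): angle of the clamp lever (rad): 0 open, 0.525 centre, 1.05 closed end; shut on the blank it rests at about 1.03. The hinge is along the jig's x. A spring throws it to the nearer end, so past the centre it snaps over by itself. Open, the handle leans 30 degrees to the jig's +y, away from the channel; push it towards -y with 6 to 8 N; shut, it leans 30 degrees over the channel.
- clamp_grip (a point): middle of the clamp handle's flat wooden paddle (30 mm wide along the jig's x, 14 thick, 46 long), 65 mm from the hinge axis. Open, it is 111 mm above the bench (top end 134 mm) and at x = +30, y = +102 mm in the jig's frame.
- clamp_pivot (a point): fixed point on the clamp's hinge, 55 mm above the bench, at x = +30, y = +70 mm in the jig's frame; the bracket round it rises to 62 mm. A steel arm on the lever, 60 degrees from the handle, stands raised when open (top about 125 mm above the bench) and lies level across the channel when shut, its rubber foot on the blank at jig x = +30, y = 0.
- wax_tin: loose round metal tin, 48 mm wide, 30 mm high, standing on the jig board on the clamp's side, nearer the robot; origin under its centre. Leave alone.
- dowel: loose upright wooden dowel, 18 mm thick, 50 mm high, standing on the jig board on the clamp's side, at the far corner; origin under its centre. Leave alone.
- comb: finished dark comb, 130 x 50 x 7 mm, lying on the bench to the right; origin under its centre. Leave alone.
- mallet: small hammer lying on the bench to the right. Leave alone.
- brush: bench brush lying to the left. Leave alone.
- oil: amber glass bottle, 56 mm wide, 130 mm high, standing to the right of the jig; origin under its centre. Leave alone.
- mug: white mug, 76 mm wide, 85 mm high, standing to the left; origin under its centre. Leave alone.
Not all that is in view belongs to the job. Leave any green or pink look-alike of the part that bears blank_center alone.

How it is judged (in metres and radians):
On the way, in this order (a step that is already met when the one before it is completed fails the run):
1. the blank is pushed home against the end stop, with the clamp still open (x of blank_center in the frame of jig above 0.017 m and value of joint clamp below 0.5 rad), for 0.2 s.
2. the clamp has snapped shut on the blank (value of joint clamp above 0.97 rad and contact force between clamp and blank above 1 N), for 0.2 s.
At the end, for the whole second after the job is handed in: The blank lies flat in the channel, within 3 mm of the end stop and at rest, and the clamp is snapped shut (joint above 0.97 rad) with its foot pressing on the blank with more than 1 N (all of step 2 and x of blank_center in the frame of jig between 0.017 and 0.023 m and z of blank_center in the frame of jig below 0.025 m and linear speed of blank below 0.01 m/s); the robot touches nothing.
It fails at once if the clamp is closed before the blank is home (value of joint clamp above 0.6 rad and x of blank_center in the frame of jig below 0.015 m).
It fails at once if the blank is lifted or tipped out of the channel (z of blank_center in the frame of jig above 0.03 m or angle between blank_center's own z axis and vertical above 0.25 rad).
It fails at once if another thing is shifted by more than 20 mm (distance of any of wax_tin, dowel, comb, mallet, brush, oil, mug from where it was at the start of the episode above 0.02 m).
It also fails if it takes over 42 s, if anything falls off the work surface, if the arm or the gripper's body presses on something with over 40 N, if the wrist force passes 120 N, or if a joint passes its speed limit or range.

## Working session

There is one attempt and no reset: what is moved stays moved. The work goes in short steps, Python scripts to look and compute and a tool call to move; the robot and the scene stay as the last step left them, time stands still between calls to the robot, and variables do not carry over. Pictures are saved under pics/ and viewed, at most 10 in all, crops included, and the job is handed in when it is done.

Besides the shell and the picture viewer there is one more tool, called by a JSON object that holds its "name" and its "arguments". step_arm: Moves the arm, as the interface text tells. Its arguments: {"type":"object","properties":{"plan":{"type":"array","items":{"type":"number"}},"hand":{"type":"number"},"newtons":{"type":"number"}},"required":["plan"]}

```bash
mkdir -p pics; cat > h.py <<'E'
import numpy as np, cv2
from scipy.spatial.transform import Rotation as R
from workcell import sensors, viewer, env
def rot(p):
    a=np.array(p['attitude'],float)
    if a.shape==(3,3): return a
    if a.size==4: return None
    return R.from_euler('xyz',a,degrees=True).as_matrix()
def toworld(p,uv,z):
    d=np.array([(uv[0]-p['cx'])/p['fx'],(uv[1]-p['cy'])/p['fy']]); s=d.copy()
    for _ in range(20): s=d/(1+p['k1']*(s@s))
    r=rot(p)@np.array([s[0],s[1],1]); c=np.array(p['position'])
    return c+r*(z-c[2])/r[2]
def topix(p,X):
    q=rot(p).T@(np.array(X)-np.array(p['position'])); s=q[:2]/q[2]; s=s*(1+p['k1']*(s@s))
    return [s[0]*p['fx']+p['cx'],s[1]*p['fy']+p['cy']]
Z=dict(stop=22,blank_center=22,clamp_grip=111,clamp_pivot=55,wax_tin=14,dowel=14,jig=0,oil=0,mug=0,comb=0)
E
python3 - <<'E'
from h import *
for n in ['top','scene']:
    p=viewer.grab_frame(n); cv2.imwrite(f'pics/{n}0.png',p['img'][:,:,::-1])
    print(n,p['position'],p['attitude'],p['k1'],p['fx'])
    for k,z in Z.items():
        for d in viewer.pinpoint(k,p)[:3]: print(k,np.round(d['location']),round(d['score'],2),np.round(toworld(p,d['location'],z)))
print(sensors.state())
E
```

```text
top [ 249.64573889   19.68568901 1549.08661771] [-170.8113125    -0.22073941  -91.38185424] -0.11990939512511153 475.7784610055619
stop [286. 144.] 0.67 [682.  86.  22.]
stop [286. 173.] 0.32 [586.  88.  22.]
blank_center [353. 179.] 0.95 [ 560. -131.   22.]
blank_center [257. 250.] 0.86 [337. 185.  22.]
blank_center [287. 174.] 0.74 [580.  84.  22.]
clamp_grip [248. 154.] 0.61 [628. 200. 111.]
clamp_pivot [265. 159.] 0.64 [625. 155.  55.]
wax_tin [245. 202.] 0.68 [495. 223.  14.]
dowel [286. 170.] 0.65 [597.  90.  14.]
dowel [244. 201.] 0.58 [497. 228.  14.]
dowel [239. 143.] 0.57 [694. 245.  14.]
jig [284. 172.] 0.95 [594.  95.   0.]
jig [251. 158.] 0.73 [644. 207.   0.]
oil [427. 150.] 0.65 [ 658. -387.    0.]
oil [264. 159.] 0.19 [639. 162.  -0.]
mug [174. 233.] 0.87 [398. 463.   0.]
mug [240. 144.] 0.51 [695. 243.   0.]
comb [424. 254.] 0.87 [ 311. -359.    0.]
scene [1166.52551262  343.17774479  946.88147427] [-138.24611027   -1.05018724  118.07285711] -0.022168678991091803 424.3496119251539
stop [313. 287.] 0.71 [686.  99.  22.]
stop [347. 269.] 0.44 [599. 151.  22.]
blank_cen
[... 596 characters left out ...]
 150.] 0.6 [ 322. -346.   -0.]
{'time_s': 1.1, 'qpos': array([ 6.85820849e+01,  1.83123160e+01,  8.96392571e+01, -7.57434705e-04,
        7.20446678e+01, -1.14499033e+00]), 'qvel': array([-0.00274831,  0.02683973, -0.02272552,  0.01145526,  0.06816394,
       -0.00427966]), 'effort': array([ 1.09964119e-03, -4.12362313e+01, -2.32230020e+01,  7.30602443e-02,
        3.74943379e-02,  1.45206855e-05]), 'ee_pos': array([199.23232064, 539.39355265, 194.37000638]), 'ee_rot': array([1.79996256e+02, 7.95533157e-04, 1.59727309e+02]), 'force': array([-0.67511593, -0.53876297, -0.07906021]), 'torque': array([0.03140577, 0.01288069, 0.03141297]), 'gripper_force': 0.0, 'gripper_width': 91.16194513557626}
```

View pics/top0.png

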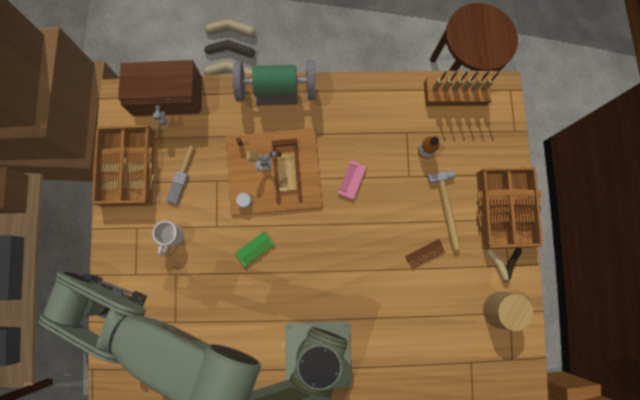

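View pics/scene0.png

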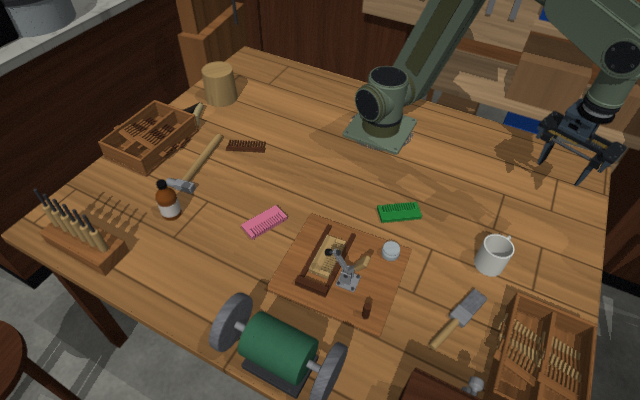

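The blank candidates in the top image are pink (353,179), green (257,250) and plain wood in the jig channel (287,174). I choose the wooden one. Next I move over the jig for a close look.

{"name": "step_arm", "arguments": {"plan": [-2.6,-2.2,-0.5,0,0,0,-2.6,-2.2,-0.5,0,0,0,-2.6,-2.2,-0.5,0,0,0,-2.6,-2.2,-0.5,0,0,0,-2.6,-2.2,-0.5,0,0,0], "hand": 0}}

```text
time_s: 1.52
ee_pos: [283.5, 389.8, 219.6]
ee_rot: [180.0, 0.0, 159.8]
force: [1.1, 0.5, -0.1]
gripper_width: 61.0
gripper_force: 0.0
```

{"name": "step_arm", "arguments": {"plan": [-2.6,-2.2,-0.5,0,0,0,-2.6,-2.2,-0.5,0,0,0,-2.6,-2.2,-0.5,0,0,0,-2.6,-2.2,-0.5,0,0,0,-2.6,-2.2,-0.5,0,0,0]}}

```text
time_s: 1.93
ee_pos: [367.4, 241.4, 244.8]
ee_rot: [180.0, 0.0, 159.7]
force: [0.3, 0.1, 0.3]
gripper_width: 27.4
gripper_force: 0.0
```

{"name": "step_arm", "arguments": {"plan": [-2.6,-2.2,-0.5,0,0,0,-2.6,-2.2,-0.5,0,0,0,-2.6,-2.2,-0.5,0,0,0,-2.6,-2.2,-0.5,0,0,0,0,0,0,0,0,0]}}

```text
time_s: 2.35
ee_pos: [436.9, 120.1, 265.4]
ee_rot: [-180.0, 0.2, 159.4]
force: [0.8, 0.1, 0.4]
gripper_width: 0.1
gripper_force: 0.0
```

```bash
python3 - <<'E'
from h import *
p=viewer.grab_frame('wrist'); cv2.imwrite('pics/w1.png',p['img'][:,:,::-1])
print(p['position'],p['attitude'],sensors.state()['ee_pos'],sensors.state()['gripper_width'])
for k in ['stop','blank_center','clamp_grip','clamp_pivot','wax_tin','dowel','jig']:
    for d in viewer.pinpoint(k,p)[:2]: print(k,np.round(d['location']),round(d['score'],2),np.round(toworld(p,d['location'],Z[k])))
E
```

```text
[369.88811172 144.94534715 454.98450316] [1.65224835e+02 7.78194880e-02 6.94492103e+01] [435.29899262 122.32242872 264.80231226] 0.6136991327505953
blank_center [343.  84.] 0.97 [338. 195.  22.]
blank_center [202. 295.] 0.9 [ 558. -121.   22.]
clamp_grip [423. 298.] 0.79 [623. 196. 111.]
clamp_pivot [549.  50.] 0.6 [391. 434.  55.]
wax_tin [400. 184.] 0.84 [498. 230.  14.]
dowel [441. 290.] 0.53 [689. 241.  14.]
```

View pics/w1.png

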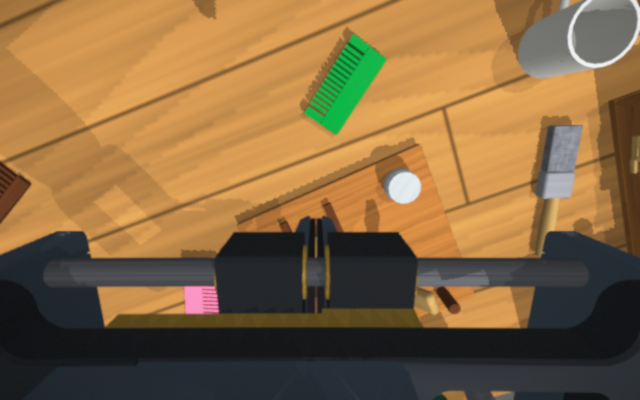

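The view shows the wooden jig's near edge, with corners at about (420,145) and (238,217). The rail near ends are at about (327,203) and (282,221), and the tin is at (402,186). The gripper hides the blank. I'll fit the jig pose from these points and check it on a scene crop.

```bash
python3 - <<'E'
from h import *
from scipy.optimize import least_squares
p=viewer.grab_frame('wrist'); t=viewer.grab_frame('top'); s=viewer.grab_frame('scene')
obs=[(p,(420,145),(-135,195,14)),(p,(238,217),(-135,-105,14)),(p,(327,203),(-110,36,23)),(p,(282,221),(-110,-36,23)),
(t,(286,144),(80,0,22)),(t,(265,159),(30,70,55)),(t,(248,154),(30,102,111)),(s,(313,287),(80,0,22)),(s,(348,272),(30,70,55)),(s,(365,262),(30,102,111)),
(t,(227.5,136),(135,195,14)),(t,(232,214),(-135,195,14)),(t,(321,209),(-135,-105,14)),(t,(315,131),(135,-105,14))]
W=lambda v,X:[v[0]+np.cos(v[2])*X[0]-np.sin(v[2])*X[1],v[1]+np.sin(v[2])*X[0]+np.cos(v[2])*X[1],X[2]]
f=lambda v:np.ravel([np.array(topix(c,W(v,X)))-u for c,u,X in obs])
r=least_squares(f,[600,90,0.05],loss='soft_l1',x_scale=[10,10,.1])
v=r.x; print(v[:2],np.degrees(v[2])); print(np.round(f(v).reshape(-1,2),1))
np.save('jig.npy',v)
im=s['img'][:,:,::-1].copy()
big=cv2.resize(im[200:350,250:430],None,fx=4,fy=4,interpolation=cv2.INTER_CUBIC)
for X in [(-135,195,14),(-135,-105,14),(135,-105,14),(135,195,14),(-110,36,23),(-110,-36,23),(80,36,23),(80,-36,23),(30,70,62),(30,102,111),(80,0,38)]:
    u=np.array(topix(s,W(v,X))); cv2.drawMarker(big,tuple(int(a) for a in ((u-[250,200])*4)),(0,0,255),0,14,2)
cv2.imwrite('pics/crop.png',big)
for q in viewer.pinpoint('blank_center',s)[:3]:
    w=toworld(s,q['location'],22); d=w[:2]-v[:2]; c,n=np.cos(v[2]),np.sin(v[2]); print(q['location'],w,[c*d[0]+n*d[1],-n*d[0]+c*d[1]])
E
```

```text
[592.25846629  91.40582325] 1.566871011874962
[[ 3.7  2.2]
 [-3.7  3.8]
 [-0.4  1. ]
 [-0.2  0.2]
 [-2.1  3.5]
 [-2.6  1.8]
 [ 2.4  3.1]
 [ 0.6 -5.4]
 [ 0.3 -1.9]
 [-2.3  0.5]
 [-2.  -0.7]
 [-4.8  1. ]
 [-2.   1.4]
 [-0.3 -0.2]]
[264.7, 220.7] [ 566.23819424 -118.53111655   22.        ] [np.float64(-31.750985001681407), np.float64(-209.14695360988648)]
[400.2, 215.1] [362.71590681 207.47523633  22.        ] [np.float64(-226.28297043717205), np.float64(122.3025451729693)]
[323.9, 255.5] [590.3103397   80.18098351  22.        ] [np.float64(-2.2543262601520415), np.float64(-11.16737379778524)]
```

View pics/crop.png

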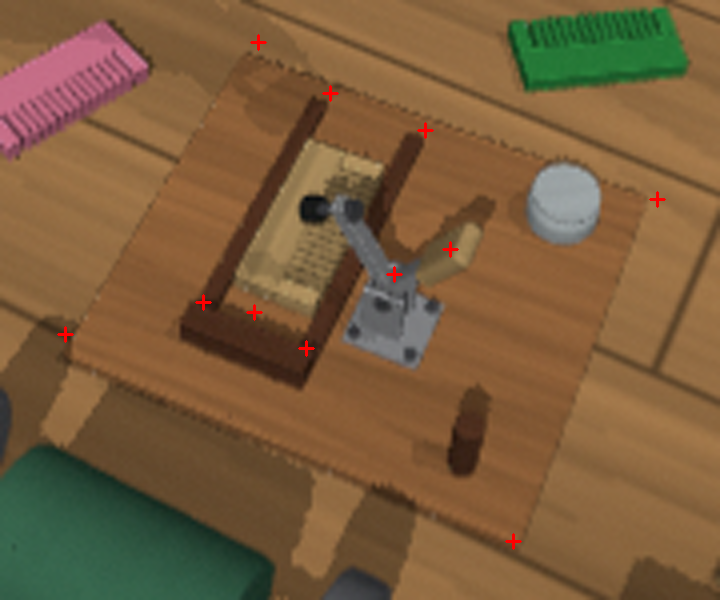

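The crop confirms the choice: a plain wood blank between the dark rails, a raised open clamp, the tin at (565,203) and the dowel at (465,440). The fit is slightly off, so I'll refit with sharper corners from a top crop.

```bash
python3 - <<'E'
from h import *
im=cv2.imread('pics/top0.png')
cv2.imwrite('pics/crop2.png',cv2.resize(im[120:225,215:335],None,fx=5,fy=5,interpolation=cv2.INTER_CUBIC))
E
```

```text
(no output)
```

View pics/crop2.png

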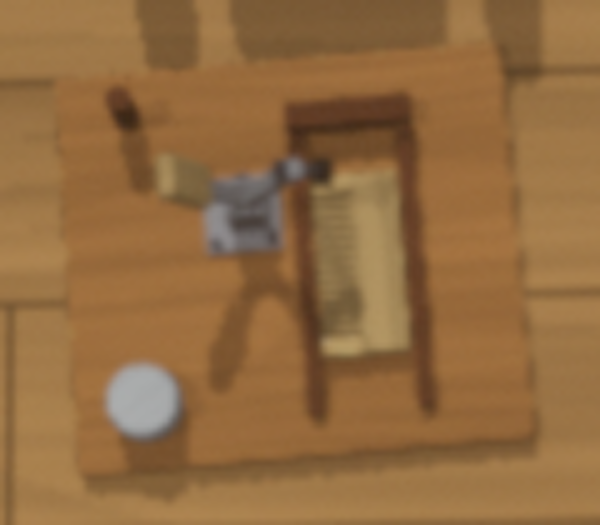

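```bash
python3 - <<'E'
from h import *
from scipy.optimize import least_squares
t=viewer.grab_frame('top'); s=viewer.grab_frame('scene')
T=lambda u,v:(215+u/5-.4,120+v/5-.4); S=lambda u,v:(250+u/4-.4,200+v/4-.4)
obs=[(t,T(57,80),(135,195,14)),(t,T(497,43),(135,-105,14)),(t,T(537,435),(-135,-105,14)),(t,T(80,472),(-135,195,14)),
(t,T(317,415),(-110,36,23)),(t,T(428,410),(-110,-36,23)),
(s,S(245,55),(-135,-105,14)),(s,S(648,192),(-135,195,14)),(s,S(72,360),(135,-105,14)),(s,S(515,545),(135,195,14)),
(s,S(322,98),(-110,-36,23)),(s,S(418,137),(-110,36,23))]
W=lambda v,X:[v[0]+np.cos(v[2])*X[0]-np.sin(v[2])*X[1],v[1]+np.sin(v[2])*X[0]+np.cos(v[2])*X[1],X[2]]
f=lambda v:np.ravel([np.array(topix(c,W(v,X)))-u for c,u,X in obs])
v=least_squares(f,[600,90,0.05],loss='soft_l1',x_scale=[10,10,.1]).x
print(v[:2],np.degrees(v[2])); print(np.round(f(v).reshape(-1,2),1).tolist()); np.save('jig.npy',v)
c,n=np.cos(v[2]),np.sin(v[2])
J=lambda w:np.round([c*(w[0]-v[0])+n*(w[1]-v[1]),-n*(w[0]-v[0])+c*(w[1]-v[1])],1)
print('blank near',J(toworld(t,T(365,354),30)),'far',J(toworld(t,T(360,170),30)))
print('blank near s',J(toworld(s,S(350,158),30)),J(toworld(s,S(275,292),30)))
print('tin',J([496,229]),'dowel',J([693,245]))
for X in [(-105,0),(-56,0),(30,150),(30,70),(-125,0)]: print(X,np.round(W(v,(*X,0))))
E
```

```text
[599.28324041  88.44783365] 3.6707543872302906
[[-1.0, -0.1], [-0.1, -0.5], [-0.7, 0.4], [-0.9, 1.0], [-0.6, 0.2], [-0.7, -0.7], [-0.5, -1.1], [-0.2, 1.0], [-2.9, -2.4], [0.8, -0.2], [-1.0, 0.3], [-0.8, -0.6]]
blank near [-73.5  -0.4] far [49.4 -6.9]
blank near s [-67.8   5.2] [49.   2.4]
tin [-94.1 146.9] dowel [103.5 150.2]
(-105, 0) [494.  82.   0.]
(-56, 0) [543.  85.   0.]
(30, 150) [620. 240.   0.]
(30, 70) [625. 160.   0.]
(-125, 0) [475.  80.   0.]
```

{"name": "step_arm", "arguments": {"plan": [0,0,3,0,0,-0.106,0,0,3,0,0,-0.106,0,0,3,0,0,-0.106,0,0,3,0,0,-0.106,0,0,0,0,0,0]}}

```text
time_s: 3.47
ee_pos: [429.8, 123.3, 139.5]
ee_rot: [-179.9, -0.6, -175.9]
force: [-0.5, -0.5, -1.2]
gripper_width: 0.0
gripper_force: 0.0
```

{"name": "step_arm", "arguments": {"plan": [-1.63,-1.47,2,0,0,0,-1.63,-1.47,2,0,0,0,-1.63,-1.47,2,0,0,0,0,0,0,0,0,0,0,0,0,0,0,0]}}

```text
time_s: 3.88
ee_pos: [486.5, 83.5, 84.7]
ee_rot: [180.0, -0.0, -176.2]
force: [-0.2, 0.5, 0.2]
gripper_width: 0.8
gripper_force: 0.0
```

{"name": "step_arm", "arguments": {"plan": [0,-0.05,2,0,0,0,0,-0.05,2,0,0,0,0,-0.05,1,0,0,0,0,0,0,0,0,0,0,0,0,0,0,0]}}

```text
time_s: 4.3
ee_pos: [486.3, 83.0, 35.7]
ee_rot: [180.0, 0.1, -176.0]
force: [-0.2, 0.3, -0.2]
gripper_width: 0.5
gripper_force: 0.0
```

{"name": "step_arm", "arguments": {"plan": [-0.6,0,0,0,0,0,-0.6,0,0,0,0,0,-0.6,0,0,0,0,0,-0.6,0,0,0,0,0,0,0,0,0,0,0]}}

```text
time_s: 4.72
ee_pos: [512.1, 84.2, 34.9]
ee_rot: [180.0, 0.2, -176.0]
force: [0.2, -0.2, 0.9]
gripper_width: 0.3
gripper_force: 0.0
```

{"name": "step_arm", "arguments": {"plan": [-0.5,0,0,0,0,0,-0.5,0,0,0,0,0,-0.5,0,0,0,0,0,-0.5,0,0,0,0,0,0,0,0,0,0,0]}}

```text
time_s: 5.13
ee_pos: [531.2, 85.5, 34.4]
ee_rot: [180.0, 0.1, -176.0]
force: [-0.6, -0.4, 0.4]
gripper_width: 0.4
gripper_force: 0.0
```

{"name": "step_arm", "arguments": {"plan": [-0.3,0,0,0,0,0,-0.3,0,0,0,0,0,0,0,0,0,0,0]}}

```text
time_s: 5.38
ee_pos: [536.5, 85.9, 34.4]
ee_rot: [180.0, 0.0, -176.0]
force: [-0.3, 0.6, -0.1]
gripper_width: 0.4
gripper_force: 0.0
```

{"name": "step_arm", "arguments": {"plan": [-0.3,0,0,0,0,0,-0.3,0,0,0,0,0]}}

```text
time_s: 5.55
ee_pos: [541.8, 86.2, 34.4]
ee_rot: [180.0, -0.0, -176.0]
force: [0.4, 0.4, -0.2]
gripper_width: 0.2
gripper_force: 0.0
```

{"name": "step_arm", "arguments": {"plan": [-0.2,0,0,0,0,0,-0.2,0,0,0,0,0]}}

```text
time_s: 5.72
ee_pos: [546.1, 86.6, 34.4]
ee_rot: [180.0, 0.0, -176.0]
force: [-0.9, -0.1, 0.4]
gripper_width: 0.6
gripper_force: 0.0
```

```bash
python3 - <<'E'
from h import *
s=viewer.grab_frame('scene'); print(sensors.state()['ee_pos'],sensors.state()['force'])
cv2.imwrite('pics/s2.png',cv2.resize(s['img'][200:350,250:430,::-1],None,fx=4,fy=4,interpolation=cv2.INTER_CUBIC))
E
```

```text
[546.55545681  86.59846283  34.3966204 ] [ 1.1062492   0.42020599 -0.143172  ]
```

View pics/s2.png

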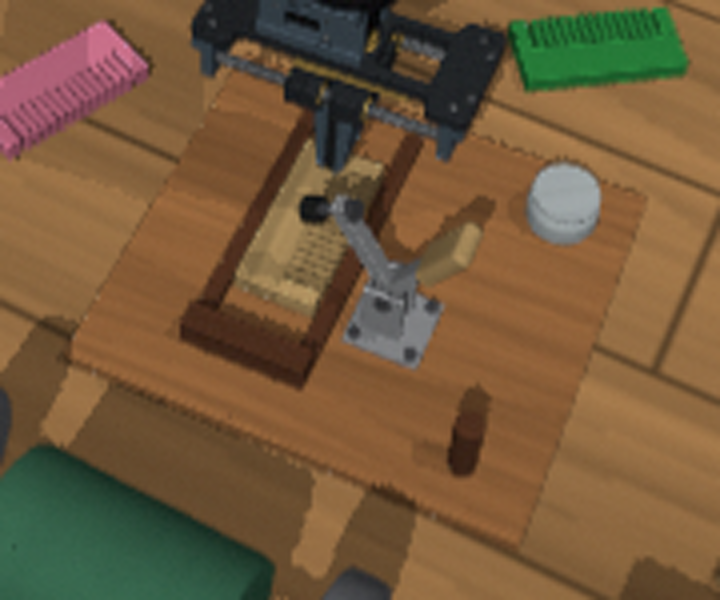

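```bash
python3 - <<'E'
from h import *
s=viewer.grab_frame('scene'); e=sensors.state()['ee_pos']
for X in [(e[0],e[1],e[2]-14),(e[0]+16,e[1]+1,e[2]-14),(e[0]+8,e[1]+1,e[2]-14)]:
    print((np.array(topix(s,X))-[250,200])*4)
a=cv2.imread('pics/scene0.png'); d=cv2.absdiff(a,s['img'][:,:,::-1]).max(2)
big=cv2.resize(d[200:350,250:430],None,fx=4,fy=4,interpolation=cv2.INTER_CUBIC)
old=cv2.resize(a[235:290,300:350],None,fx=8,fy=8,interpolation=cv2.INTER_CUBIC);new=cv2.resize(s['img'][235:290,300:350,::-1],None,fx=8,fy=8,interpolation=cv2.INTER_CUBIC)
cv2.imwrite('pics/cmp.png',np.hstack([old,new]))
print(viewer.pinpoint('blank_center',s)[:3])
E
```

```text
[334.17919512 179.21161031]
[324.80031822 197.01562228]
[330.1802401  188.37122024]
[{'location': [401.8, 214.3], 'score': 0.77}, {'location': [323.9, 255.0], 'score': 0.72}, {'location': [261.5, 216.7], 'score': 0.6}]
```

View pics/cmp.png

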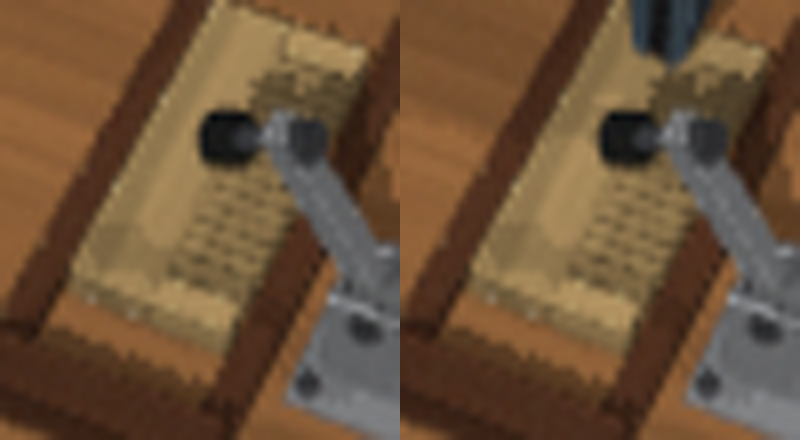

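The blank has not visibly moved. Its far corner is at about (70,280) in the old half and (470,285) in the new, and the fingertips at (665,60) overlap its near end. They may be above it, so I'll check the tool geometry.

```bash
python3 - <<'E'
from h import *
print(env.finger_overhang,[a for a in dir(env) if a[0]!='_'],[a for a in dir(sensors) if a[0]!='_'])
st=sensors.state(); print(st['time_s'],st['ee_pos'],st['force'],st['torque'],st['gripper_width'])
s=viewer.grab_frame('scene')
# tip seen at crop (335,168)
for z in (20,25,30,35): print(z,toworld(s,(250+335/4-.4,200+168/4-.4),z))
E
```

```text
14.0 ['Unreachable', 'finger_overhang', 'job_done'] ['state']
5.8667 [545.91375238  86.53658982  34.31521816] [-0.18409154  0.23416703 -0.01453013] [ 0.03077608  0.02863705 -0.00540189] 0.40568538717493313
20 [536.74138787  81.28792434  20.        ]
25 [540.13871612  82.70067143  25.        ]
30 [543.53604438  84.11341851  30.        ]
35 [546.93337264  85.5261656   35.        ]
```

{"name": "step_arm", "arguments": {"plan": [-0.25,0,0,0,0,0,-0.25,0,0,0,0,0,-0.25,0,0,0,0,0]}}

```text
time_s: 6.17
ee_pos: [553.6, 87.1, 34.4]
ee_rot: [180.0, 0.0, -176.0]
force: [1.1, -0.7, -0.5]
gripper_width: 0.5
gripper_force: 0.0
```

```bash
python3 - <<'E'
from h import *
s=viewer.grab_frame('scene');t=viewer.grab_frame('top');st=sensors.state(); print(st['ee_pos'],st['force'])
a=cv2.imread('pics/scene0.png');b=s['img'][:,:,::-1]; c=cv2.imread('pics/top0.png');d=t['img'][:,:,::-1]
f=lambda im,y0,y1,x0,x1,k:cv2.resize(im[y0:y1,x0:x1],None,fx=k,fy=k,interpolation=cv2.INTER_CUBIC)
cv2.imwrite('pics/cmp2.png',np.vstack([np.hstack([f(i,232,302,290,350,6) for i in (a,b)])[:, :720],cv2.resize(np.hstack([f(i,135,210,265,310,4) for i in (c,d)]),(720,600))[:180]])[:600] if 0 else np.hstack([np.vstack([f(a,235,295,298,348,5),f(b,235,295,298,348,5)]),np.vstack([f(c,140,200,270,310,5),f(d,140,200,270,310,5)])]))
E
```

```text
[553.90323833  87.12298769  34.3816816 ] [-0.11008697 -1.02074752  0.71093306]
```

View pics/cmp2.png

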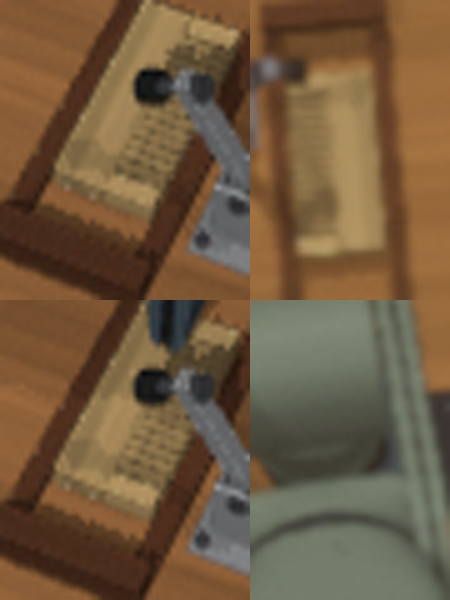

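The blank is unmoved and the fingertips hang over it at (175,350), so the real tips sit higher than reckoned. I'll back off behind the blank and feel down for the board gently.

{"name": "step_arm", "arguments": {"plan": [1.5,0,0,0,0,0,1.5,0,0,0,0,0,1.5,0,0,0,0,0,1.5,0,0,0,0,0,0,0,0,0,0,0]}}

```text
time_s: 6.68
ee_pos: [490.0, 82.5, 34.1]
ee_rot: [-180.0, -0.2, -176.0]
force: [-1.3, -0.1, 0.2]
gripper_width: 0.8
gripper_force: 0.0
```

{"name": "step_arm", "arguments": {"plan": [0,0,0.2,0,0,0,0,0,0.2,0,0,0,0,0,0,0,0,0]}}

```text
time_s: 6.93
ee_pos: [494.5, 82.9, 30.1]
ee_rot: [180.0, 0.0, -176.0]
force: [-0.2, -0.0, 1.1]
gripper_width: 0.6
gripper_force: 0.0
```

```bash
python3 - <<'E'
from h import *
s=viewer.grab_frame('scene');st=sensors.state(); print(st['ee_pos'],st['force'])
e=st['ee_pos']; im=s['img'][:,:,::-1]
big=cv2.resize(im[205:285,290:380],None,fx=8,fy=8,interpolation=cv2.INTER_CUBIC)
for dx in (-16,0,16):
  for dz in (0,-14):
    u=(np.array(topix(s,(e[0]+dx,e[1],e[2]+dz)))-[290,205])*8; cv2.drawMarker(big,(int(u[0]),int(u[1])),(0,0,255) if dz else (0,255,0),0,12,2); print(dx,dz,u)
cv2.imwrite('pics/s3.png',big)
E
```

```text
[494.37534068  82.93327027  30.10787742] [ 0.60816093  0.11344489 -0.37655242]
-16 0 [427.89815417 157.13783206]
-16 -14 [425.17426031 182.1918523 ]
0 0 [407.73225829 189.23871819]
0 -14 [405.16567656 214.20826063]
16 0 [387.23296029 221.86719775]
16 -14 [384.82940865 246.74577696]
```

View pics/s3.png

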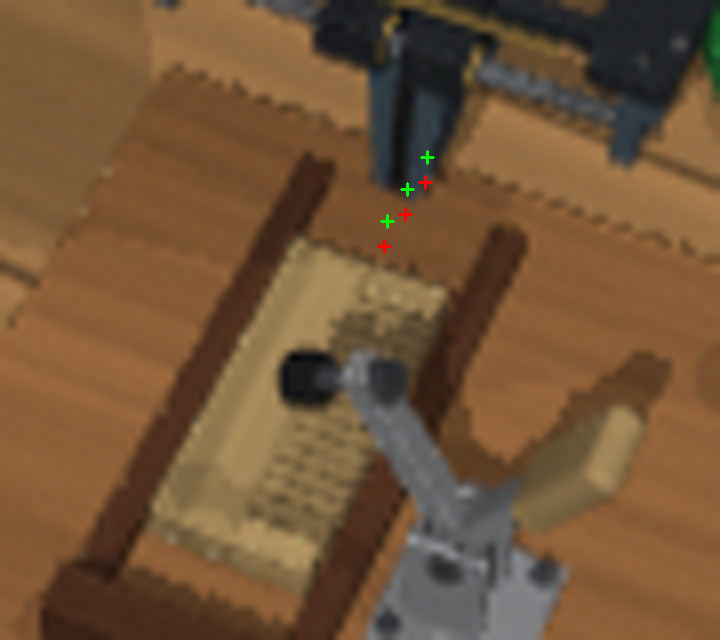

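{"name": "step_arm", "arguments": {"plan": [0,0,0.15,0,0,0,0,0,0.15,0,0,0,0,0,0,0,0,0]}}

```text
time_s: 7.23
ee_pos: [493.5, 82.8, 26.9]
ee_rot: [180.0, -0.0, -176.0]
force: [0.3, -0.5, 0.2]
gripper_width: 0.6
gripper_force: 0.0
```

{"name": "step_arm", "arguments": {"plan": [0,0,0.15,0,0,0,0,0,0.15,0,0,0,0,0,0,0,0,0]}}

```text
time_s: 7.48
ee_pos: [493.2, 82.8, 24.0]
ee_rot: [180.0, -0.0, -176.0]
force: [-0.9, -0.1, 0.1]
gripper_width: 0.8
gripper_force: 0.0
```

The reckoned tip is already below the board surface with no contact, so the pose reading or the tool length is biased. I'll keep feeling down.

{"name": "step_arm", "arguments": {"plan": [0,0,0.2,0,0,0,0,0,0.2,0,0,0,0,0,0,0,0,0]}}

```text
time_s: 7.73
ee_pos: [493.1, 82.8, 20.0]
ee_rot: [180.0, -0.0, -176.0]
force: [-0.1, -0.0, -0.1]
gripper_width: 0.3
gripper_force: 0.0
```

{"name": "step_arm", "arguments": {"plan": [0,0,0.15,0,0,0,0,0,0.15,0,0,0,0,0,0,0,0,0]}}

```text
time_s: 7.98
ee_pos: [493.2, 82.8, 17.1]
ee_rot: [180.0, -0.0, -176.0]
force: [-0.4, 0.1, 0.4]
gripper_width: 0.1
gripper_force: 0.0
```

{"name": "step_arm", "arguments": {"plan": [0,0,0.15,0,0,0,0,0,0.15,0,0,0,0,0,0,0,0,0]}}

```text
time_s: 8.23
ee_pos: [493.3, 82.8, 14.1]
ee_rot: [180.0, -0.0, -176.0]
force: [-0.3, -0.2, 0.0]
gripper_width: 0.7
gripper_force: 0.0
```

{"name": "step_arm", "arguments": {"plan": [0,0,0.15,0,0,0,0,0,0.15,0,0,0,0,0,0,0,0,0]}}

```text
time_s: 8.48
ee_pos: [493.2, 82.8, 11.1]
ee_rot: [180.0, -0.0, -176.0]
force: [0.1, -0.4, -0.3]
gripper_width: 0.4
gripper_force: 0.0
```

{"name": "step_arm", "arguments": {"plan": [0,0,0.15,0,0,0,0,0,0.15,0,0,0,0,0,0,0,0,0]}}

```text
time_s: 8.73
ee_pos: [493.2, 82.8, 8.1]
ee_rot: [180.0, -0.0, -176.0]
force: [-0.2, -0.5, 1.0]
gripper_width: 0.6
gripper_force: 0.0
```

{"name": "step_arm", "arguments": {"plan": [0,0,0.15,0,0,0,0,0,0,0,0,0]}}

```text
time_s: 8.9
ee_pos: [493.3, 82.8, 6.6]
ee_rot: [180.0, -0.0, -176.0]
force: [0.1, -0.2, -0.6]
gripper_width: 0.3
gripper_force: 0.0
```

```bash
python3 - <<'E'
from h import *
s=viewer.grab_frame('scene');st=sensors.state();e=st['ee_pos'];print(e,st['force'])
im=s['img'].astype(int); b=(im[...,2]>im[...,0]+5)
for c in range(332,350,2): 
    r=np.where(b[205:245,c])[0]; print(c,r.max()+205 if len(r) else None,end=' ')
print([np.round(topix(s,(e[0]+dx,e[1],z)),1).tolist() for dx in (0,16) for z in (14,24,34)])
# old picture tip
o=cv2.imread('pics/s3.png')[::8,::8]; bb=o[...,0].astype(int)>o[...,2].astype(int)+5
print([(290+c,205+np.where(bb[:40,c])[0].max()) for c in range(42,60,2) if bb[:40,c].any()])
E
```

```text
[493.32859206  82.83561116   6.7201169 ] [ 0.32311259 -0.54476881 -0.73209547]
332 212 334 214 336 229 338 230 340 233 342 232 344 228 346 222 348 207 [[340.7, 232.0], [341.0, 229.7], [341.2, 227.5], [338.2, 236.0], [338.4, 233.8], [338.6, 231.6]]
[(332, np.int64(211)), (334, np.int64(211)), (336, np.int64(212)), (338, np.int64(227)), (340, np.int64(215)), (342, np.int64(228)), (344, np.int64(225)), (346, np.int64(221)), (348, np.int64(211))]
```

{"name": "step_arm", "arguments": {"plan": [0,0,0.15,0,0,0,0,0,0.15,0,0,0,0,0,0,0,0,0]}}

```text
time_s: 9.2
ee_pos: [493.2, 82.8, 3.6]
ee_rot: [180.0, -0.0, -176.0]
force: [-0.1, 1.2, 0.0]
gripper_width: 0.4
gripper_force: 0.0
```

{"name": "step_arm", "arguments": {"plan": [0,0,0.15,0,0,0,0,0,0.0,0,0,0]}}

```text
time_s: 9.37
ee_pos: [493.3, 82.8, 2.1]
ee_rot: [180.0, -0.0, -176.0]
force: [0.2, -0.1, -0.3]
gripper_width: 0.6
gripper_force: 0.0
```

{"name": "step_arm", "arguments": {"plan": [-0.6,0,0,0,0,0,-0.6,0,0,0,0,0,-0.6,0,0,0,0,0,-0.6,0,0,0,0,0,0,0,0,0,0,0]}}

```text
time_s: 9.78
ee_pos: [519.4, 84.7, 2.5]
ee_rot: [180.0, 0.1, -176.0]
force: [0.1, -0.5, 1.2]
gripper_width: 0.2
gripper_force: 0.0
```

{"name": "step_arm", "arguments": {"plan": [-0.4,0,0,0,0,0,-0.4,0,0,0,0,0,0,0,0,0,0,0]}}

```text
time_s: 10.03
ee_pos: [526.4, 85.2, 2.4]
ee_rot: [180.0, 0.1, -176.0]
force: [0.4, -0.7, -0.5]
gripper_width: 0.1
gripper_force: 0.0
```

```bash
cat > mv.py <<'E'
from h import *
# measure blank shift: scan brightness profile along channel centreline at z=30 (jig y=-12) in scene, old vs new
v=np.load('jig.npy');c,n=np.cos(v[2]),np.sin(v[2])
s=viewer.grab_frame('scene');old=cv2.imread('pics/scene0.png');new=s['img'][:,:,::-1]
st=sensors.state();print(st['time_s'],st['ee_pos'],st['force'])
xs=np.arange(-100,85,3)
for im in (old,new):
    P=np.zeros(len(xs))
    for y in (-20,-15,-10):
        uv=np.array([topix(s,(v[0]+c*x-n*y,v[1]+n*x+c*y,30)) for x in xs],np.float32)
        P+=cv2.remap(im,uv[None,:,0],uv[None,:,1],cv2.INTER_LINEAR)[0,:,1]/3
    print(' '.join(f'{x}:{int(p)}' for x,p in zip(xs,P)))
im=new[...,0].astype(int)-new[...,2]
E
python3 mv.py
```

```text
10.0833 [525.88820313  85.15084332   2.3705063 ] [-0.35233495 -1.0779415   0.5190291 ]
-100:86 -97:88 -94:90 -91:90 -88:89 -85:87 -82:88 -79:88 -76:88 -73:83 -70:109 -67:131 -64:131 -61:131 -58:130 -55:129 -52:129 -49:129 -46:129 -43:129 -40:129 -37:129 -34:128 -31:124 -28:118 -25:102 -22:99 -19:102 -16:112 -13:120 -10:126 -7:128 -4:127 -1:128 2:128 5:128 8:128 11:126 14:126 17:125 20:124 23:122 26:115 29:110 32:108 35:107 38:109 41:114 44:123 47:120 50:98 53:94 56:95 59:91 62:94 65:93 68:80 71:58 74:55 77:48 80:44 83:43
-100:38 -97:36 -94:33 -91:41 -88:45 -85:48 -82:51 -79:58 -76:66 -73:69 -70:71 -67:75 -64:76 -61:78 -58:73 -55:73 -52:103 -49:116 -46:115 -43:115 -40:116 -37:115 -34:114 -31:116 -28:118 -25:103 -22:102 -19:105 -16:115 -13:124 -10:130 -7:130 -4:131 -1:131 2:130 5:130 8:130 11:130 14:130 17:130 20:130 23:127 26:117 29:111 32:111 35:111 38:111 41:117 44:126 47:127 50:126 53:126 56:126 59:126 62:126 65:122 68:94 71:74 74:54 77:48 80:44 83:44
```

The blank is now moving: its near edge went from -71 to -53 and its far edge from 48 to 67 in jig x. About 13 mm remains.

{"name": "step_arm", "arguments": {"plan": [-0.4,0,0,0,0,0,-0.4,0,0,0,0,0,-0.3,0,0,0,0,0,0,0,0,0,0,0]}}

```text
time_s: 10.42
ee_pos: [537.4, 86.0, 2.4]
ee_rot: [180.0, 0.1, -176.0]
force: [-0.4, -0.3, -0.9]
gripper_width: 0.7
gripper_force: 0.0
```

{"name": "step_arm", "arguments": {"plan": [-0.2,0,0,0,0,0,0,0,0,0,0,0]}}

```text
time_s: 10.58
ee_pos: [538.7, 86.0, 2.4]
ee_rot: [180.0, 0.0, -176.0]
force: [-0.5, -0.1, -0.2]
gripper_width: 0.3
gripper_force: 0.0
```

{"name": "step_arm", "arguments": {"plan": [-0.15,0,0,0,0,0,0,0,0,0,0,0]}}

```text
time_s: 10.75
ee_pos: [540.0, 86.1, 2.3]
ee_rot: [180.0, 0.0, -176.0]
force: [-1.2, 0.3, 0.9]
gripper_width: 0.5
gripper_force: 0.0
```

{"name": "step_arm", "arguments": {"plan": [-0.15,0,0,0,0,0,0,0,0,0,0,0]}}

```text
time_s: 10.92
ee_pos: [541.1, 86.2, 2.3]
ee_rot: [180.0, -0.0, -176.0]
force: [-0.4, 0.5, 0.1]
gripper_width: 0.2
gripper_force: 0.4
```

{"name": "step_arm", "arguments": {"plan": [-0.15,0,0,0,0,0,0,0,0,0,0,0]}}

```text
time_s: 11.08
ee_pos: [541.1, 86.2, 2.1]
ee_rot: [180.0, -0.2, -176.0]
force: [-5.1, -0.2, 3.5]
gripper_width: 0.5
gripper_force: 2.5
```

```bash
python3 mv.py
```

```text
11.1333 [541.13165756  86.20208617   2.14163713] [-6.07770666  0.13224193  3.67126652]
-100:86 -97:88 -94:90 -91:90 -88:89 -85:87 -82:88 -79:88 -76:88 -73:83 -70:109 -67:131 -64:131 -61:131 -58:130 -55:129 -52:129 -49:129 -46:129 -43:129 -40:129 -37:129 -34:128 -31:124 -28:118 -25:102 -22:99 -19:102 -16:112 -13:120 -10:126 -7:128 -4:127 -1:128 2:128 5:128 8:128 11:126 14:126 17:125 20:124 23:122 26:115 29:110 32:108 35:107 38:109 41:114 44:123 47:120 50:98 53:94 56:95 59:91 62:94 65:93 68:80 71:58 74:55 77:48 80:44 83:43
-100:32 -97:36 -94:40 -91:45 -88:45 -85:37 -82:34 -79:35 -76:40 -73:43 -70:47 -67:51 -64:57 -61:63 -58:68 -55:73 -52:76 -49:76 -46:77 -43:72 -40:73 -37:105 -34:116 -31:112 -28:105 -25:90 -22:90 -19:94 -16:109 -13:124 -10:130 -7:132 -4:131 -1:131 2:132 5:131 8:131 11:130 14:131 17:131 20:130 23:128 26:118 29:113 32:113 35:112 38:113 41:119 44:126 47:127 50:127 53:127 56:128 59:127 62:127 65:127 68:126 71:121 74:96 77:61 80:45 83:44
```

The blank is home: the finger stalls at 6 N with its near edge at -39. I retreat, rise, and go to the far side of the clamp handle.

{"name": "step_arm", "arguments": {"plan": [0.8,0,0,0,0,0,1.2,0,0,0,0,0,0,0,-3,0,0,0,0,0,-4,0,0,0,0,0,-4,0,0,0], "newtons": 40}}

```text
time_s: 11.55
ee_pos: [522.4, 84.8, 113.0]
ee_rot: [-180.0, -0.0, -176.0]
force: [1.3, -0.0, -0.1]
gripper_width: 0.5
gripper_force: 0.0
```

{"name": "step_arm", "arguments": {"plan": [0,0,-4,0,0,0,0,0,-1,0,0,0,0,0,0,0,0,0]}}

```text
time_s: 11.8
ee_pos: [525.9, 85.3, 166.4]
ee_rot: [180.0, 0.6, -176.0]
force: [-0.4, 0.3, 0.5]
gripper_width: 0.9
gripper_force: 0.0
```

```bash
python3 mv.py
```

```text
11.85 [523.98674621  85.01766534 163.57856515] [-0.14653075  0.17351983 -1.19849468]
-100:86 -97:88 -94:90 -91:90 -88:89 -85:87 -82:88 -79:88 -76:88 -73:83 -70:109 -67:131 -64:131 -61:131 -58:130 -55:129 -52:129 -49:129 -46:129 -43:129 -40:129 -37:129 -34:128 -31:124 -28:118 -25:102 -22:99 -19:102 -16:112 -13:120 -10:126 -7:128 -4:127 -1:128 2:128 5:128 8:128 11:126 14:126 17:125 20:124 23:122 26:115 29:110 32:108 35:107 38:109 41:114 44:123 47:120 50:98 53:94 56:95 59:91 62:94 65:93 68:80 71:58 74:55 77:48 80:44 83:43
-100:88 -97:90 -94:92 -91:92 -88:91 -85:90 -82:90 -79:90 -76:96 -73:98 -70:96 -67:95 -64:95 -61:97 -58:99 -55:98 -52:97 -49:95 -46:94 -43:86 -40:88 -37:121 -34:132 -31:129 -28:122 -25:104 -22:102 -19:105 -16:116 -13:124 -10:129 -7:132 -4:131 -1:131 2:131 5:132 8:131 11:130 14:131 17:131 20:130 23:128 26:119 29:113 32:113 35:112 38:113 41:118 44:126 47:128 50:127 53:127 56:127 59:127 62:127 65:127 68:126 71:122 74:96 77:61 80:46 83:44
```

{"name": "step_arm", "arguments": {"plan": [-2,3.3,0,0,0,0,-2,3.3,0,0,0,0,-2,3.3,0,0,0,0,-2,3.3,0,0,0,0,-2,3.3,0,0,0,0]}}

```text
time_s: 12.27
ee_pos: [610.6, 257.7, 159.1]
ee_rot: [-179.9, -0.2, -176.0]
force: [1.3, -0.3, -0.2]
gripper_width: 0.7
gripper_force: 0.0
```

{"name": "step_arm", "arguments": {"plan": [0,0,2.5,0,0,0,0,0,2.5,0,0,0,0,0,2,0,0,0,0,0,0,0,0,0,0,0,0,0,0,0]}}

```text
time_s: 12.68
ee_pos: [609.4, 255.8, 89.1]
ee_rot: [-179.9, -0.3, -176.0]
force: [0.2, -0.1, 0.0]
gripper_width: 0.4
gripper_force: 0.0
```

```bash
python3 - <<'E'
from h import *
s=viewer.grab_frame('scene');e=sensors.state()['ee_pos'];print(e)
v=np.load('jig.npy');c,n=np.cos(v[2]),np.sin(v[2]);d=e[:2]-v[:2];print('jig',c*d[0]+n*d[1],-n*d[0]+c*d[1])
big=cv2.resize(s['img'][190:330,290:440,::-1],None,fx=4,fy=4,interpolation=cv2.INTER_CUBIC)
for dz in (20,-14):
    u=(np.array(topix(s,(e[0]+18,e[1],e[2]+dz)))-[290,190])*4; cv2.drawMarker(big,(int(u[0]),int(u[1])),(0,0,255),0,12,2)
cv2.imwrite('pics/s4.png',big)
E
```

```text
[610.69098724 256.27766866  91.16923477]
jig 22.129301050307824 166.75516256986333
```

View pics/s4.png

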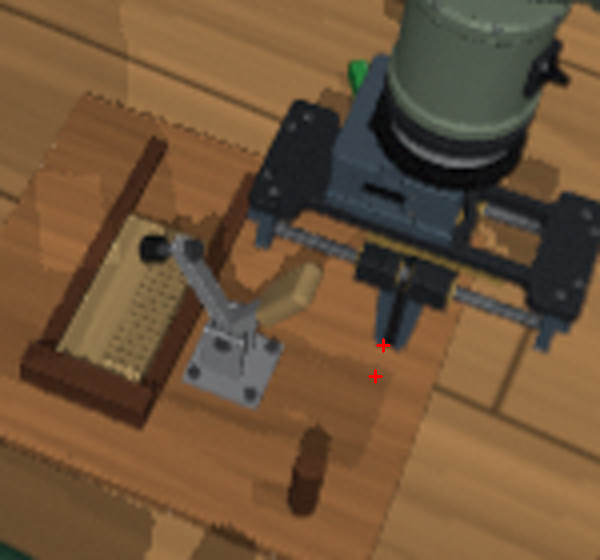

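The fingertip at (393,345) matches my corrected tip height of about 111 mm. It stands on the +y side of the handle, whose top is at (312,270). Now I push towards -y.

{"name": "step_arm", "arguments": {"plan": [-0.6,-1,0,0,0,0,0,-1,0,0,0,0,0,-0.7,0,0,0,0,0,-0.7,0,0,0,0,0,-0.7,0,0,0,0]}}

```text
time_s: 13.15
ee_pos: [620.7, 217.3, 94.1]
ee_rot: [179.7, 0.2, -176.1]
force: [-1.5, 9.1, 7.2]
gripper_width: 0.2
gripper_force: 4.5
```

{"name": "step_arm", "arguments": {"plan": [0,-0.7,0,0,0,0,0,-0.7,0,0,0,0,0,-0.7,0,0,0,0]}}

```text
time_s: 13.4
ee_pos: [622.1, 195.3, 93.8]
ee_rot: [179.9, 0.2, -176.0]
force: [0.8, 3.0, 2.2]
gripper_width: 0.6
gripper_force: 1.1
```

{"name": "step_arm", "arguments": {"plan": [0,-0.7,0,0,0,0,0,-0.7,0,0,0,0]}}

```text
time_s: 13.57
ee_pos: [622.1, 179.8, 92.3]
ee_rot: [-180.0, -0.0, -176.0]
force: [0.2, -0.4, -0.1]
gripper_width: 0.4
gripper_force: 0.1
```

{"name": "step_arm", "arguments": {"plan": [0,-0.5,0,0,0,0,0,0,0,0,0,0,0,2,0,0,0,0,0,3,-1,0,0,0,0,3,-3,0,0,0]}}

```text
time_s: 13.98
ee_pos: [614.2, 254.1, 127.2]
ee_rot: [-179.8, -0.6, -176.1]
force: [0.4, -0.1, 0.0]
gripper_width: 0.8
gripper_force: 0.0
```

{"name": "step_arm", "arguments": {"plan": [0,2,-3,0,0,0,0,0,-3,0,0,0,0,0,0,0,0,0,0,0,0,0,0,0]}}

```text
time_s: 14.32
ee_pos: [616.5, 276.0, 193.6]
ee_rot: [179.9, 0.2, -175.9]
force: [0.0, 0.7, 0.2]
gripper_width: 0.3
gripper_force: 0.0
```

```bash
python3 mv.py | sed -n '1p;3p'; python3 - <<'E'
from h import *
s=viewer.grab_frame('scene');cv2.imwrite('pics/s5.png',cv2.resize(s['img'][190:330,270:420,::-1],None,fx=4,fy=4))
v=np.load('jig.npy');c,n=np.cos(v[2]),np.sin(v[2])
W=lambda X:(v[0]+c*X[0]-n*X[1],v[1]+n*X[0]+c*X[1],X[2])
for nme,X in (('grip shut',(30,38,111)),('grip open',(30,102,111)),('foot',(30,0,38)),('open foot',(30,30,122))):
    u=np.round(topix(s,W(X))).astype(int); print(nme,u,s['img'][u[1],u[0]],cv2.imread('pics/scene0.png')[u[1],u[0],::-1])
for k in ('clamp_grip','wax_tin','dowel'): print(k,[(d['location'],round(d['score'],2)) for d in viewer.pinpoint(k,s)[:2]])
E
```

```text
14.3667 [615.53333726 275.17779716 191.63820441] [ 0.67771295 -0.4209431   0.18286043]
-100:89 -97:93 -94:95 -91:94 -88:92 -85:91 -82:92 -79:92 -76:98 -73:100 -70:98 -67:96 -64:97 -61:98 -58:100 -55:100 -52:96 -49:95 -46:93 -43:80 -40:79 -37:108 -34:119 -31:118 -28:118 -25:118 -22:117 -19:117 -16:117 -13:117 -10:116 -7:113 -4:108 -1:99 2:89 5:81 8:79 11:86 14:93 17:103 20:107 23:94 26:96 29:104 32:108 35:112 38:115 41:115 44:114 47:113 50:113 53:113 56:113 59:113 62:111 65:112 68:112 71:108 74:82 77:51 80:41 83:42
grip shut [336 254] [113  93  61] [76 78 79]
grip open [361 263] [153 104  61] [104  85  56]
foot [321 265] [40 41 41] [152 124  82]
open foot [333 250] [142 117  77] [101  97  92]
clamp_grip [([337.8, 253.2], 0.79)]
wax_tin [([393.9, 254.4], 0.54)]
dowel [([366.8, 316.8], 0.51)]
```

The clamp reads shut: the handle is at (338,253) against (336,254) predicted, and the dark foot is on the blank at (321,265). The blank's near edge is still home, the tin and dowel haven't moved, and the arm is clear.

```bash
python3 -c "
from workcell import env
print(env.job_done())"
```

```text
the job is handed in; nothing more can be done
None
```

I pushed the blank home against the stop, snapped the clamp shut on it and handed the job in at about 14 s; the hand-in returned no verdict, so the result rests on my own camera and force checks.

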